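# Nudge the carving board onto its locating pins

### The job

The wooden carving board lies crooked on top of the two steel pins of its grey stand. Push it along with the fingers until both its holes drop over the pins and it lies flat on the stand. Only nudge it, never pick it up or tip it, leave the things around it where they are, and take the hand away at the end.

Things in the scene. Friction and masses are not known exactly. Their poses are not given: they have to be found in the camera images.
- stand: low grey carving stand, fixed on the worktop: a flat block 120 mm (its x, away from the robot) by 170 mm (its y, to the left) and 26 mm high. Origin: centre of its underside, on the worktop. Two steel locating pins stand up from its top, 120 mm apart. The seated board overhangs it 20 mm at the near and far sides, 15 mm at left and right.
- board: loose wooden board, 160 mm (its x) by 200 (y), 14 thick, about 0.3 kg, with two holes. Origin: centre of its underside, z up. At the start it is shifted 22 to 42 mm towards the robot, up to 28 mm left or right and turned up to 0.14 rad; it rests on both pin tips and the stand's near top edge, sloping 0.11 rad, far side up. Seated, it lies flat, origin 26 mm above the stand's, axes agreeing.
- pin_l (a point): foot of the left pin's axis, on the stand's top face (at 20, 60, 26 mm in the stand's frame). The pin is 12 mm thick, 9 mm tall, with a tapered tip.
- pin_r (a point): the same of the right pin (at 20, -60, 26 mm in the stand's frame).
- hole_l (a point): centre of the left hole, on the board's underside (at 20, 60, 0 mm in the board's frame). Both holes are 17.5 mm wide and go through. It belongs over pin_l; the board slides freely when pushed (firmer, up to 15 N, when pushed from the near edge) and drops by itself when both holes are over their pins.
- hole_r (a point): centre of the right hole, on the board's underside (at 20, -60, 0 mm in the board's frame). It belongs over pin_r.
- salt_shaker: salt shaker, 44 mm wide and 90 mm tall; a bystander. Origin: centre of its underside.
- mug: small dark mug, 61 mm across and 54 mm tall; a bystander. Origin: centre of its underside.
- tin: food tin, 58 mm across and 72 mm tall; a bystander. Origin: centre of its underside.
- honey_jar: honey jar, 65 mm across and 95 mm tall; a bystander. Origin: centre of its underside.
- garlic: garlic bulb, 56 mm; a bystander. Origin: centre of its underside.
- pepper_mill: wooden pepper mill, 58 mm across and 170 mm tall; a bystander. Origin: centre of its underside.

How it is judged:
At the end, for the whole second after the job is handed in: Both holes sit over their pins (hole and pin axes within 5 mm), the board lies flat on the stand (underside within 2.5 mm of its top, tilt under 0.02 rad) and is at rest (horizontal distance between hole_l and pin_l below 0.005 m and horizontal distance between hole_r and pin_r below 0.005 m and distance between hole_l and pin_l below 0.0055 m and distance between hole_r and pin_r below 0.0055 m and z of board in the frame of stand below 0.0285 m and angle between board's own z axis and vertical below 0.02 rad and linear speed of board below 0.01 m/s); the robot touches nothing.
It fails at once if the board is lifted or tipped up (z of board in the frame of stand above 0.04 m or angle between board's own z axis and vertical above 0.22 rad).
It fails at once if a bystander is moved more than 20 mm (distance of any of salt_shaker, mug, tin, honey_jar, garlic, pepper_mill from where it was at the start of the episode above 0.02 m).
It also fails if it takes over 48 s, if anything falls off the work surface, if the arm or the gripper's body presses on something with over 40 N, if the wrist force passes 120 N, or if a joint passes its speed limit or range.

### The arm

A 6-joint arm with a two-finger parallel gripper is mounted at the origin on a cart in front of the work surface, level with it; the furniture and walls round the work are solid. World frame = base frame: x ahead of the robot, y to its left, z up, the work surface at z = 0. Lengths are in m, angles in rad, forces in N, time in s.
With the tool pointing down it reaches from about 0.225 to 0.875 m from the base axis. Payload 3.4 kg.
Tool frame: the origin (TCP) lies between the finger pads; the fingertips stand 8 mm ahead of it and the grasp point (between the pads) lies 11 mm behind it; z points along the fingers, y is the line along which they close (so a half turn about z gives the same grasp; the last joint's range is limited). The gripper opens to 85 mm and grips with 20 to 120 N. Pads are 22 mm wide; open, the fingers measure 114 mm over their backs; the gripper's body (76 mm by 85 mm) begins 54 mm behind the grasp point. The pads swing forward as they close: fully open they stand 13 mm farther back than shut.
Start: joints at [-1.335, 0.276, 1.505, -0, 1.361, -0.121], TCP at [0.201, -0.539, 0.239] pointing down, gripper open.
Joint ranges: [-2.89, 2.89], [-0.75, 2.08], [0.22, 2.7], [-1.18, 4.32], [0.11, 2.71], [-2.7, 2.7]. Speed limits (rad/s): [2.57, 2.57, 3.14, 3.14, 3.14, 3.14].

### API

Orientations are given as a unit quaternion [w, x, y, z].
In Python, from rig import manip gives the robot as it stands.
- The arm moves only by the tool move_arm, never from a script. Its argument "deltas" is a list that holds one entry, the list of rows, each a list of 5 numbers: the shift along the tool's x, y, z normalised to -1 to 1, where 1 is 80 cm, then the turn about the tool's z normalised to -1 to 1, where 1 is 120 degrees, then the closure, from -1 (fully open) to 1 (shut). In form: [[[tx, ty, tz, twist, grip], ...]]. A call has 1 to 12 rows; each row is the pose to reach, as a shift and turn from the pose commanded when the call began, along the tool's axes at that moment; what a row does not reach only later rows make up. A row lasts 1/10 s, in which the tool goes at most 50 mm and 8.59 degrees, less where a joint would pass 70% of its speed; a pose out of reach is approached as far as the arm can. A call with a number of a shift or a turn outside -1 to 1 is refused whole. A call with a gripper value outside its range is refused whole. The fingers move at their own pace and stop on an object; "squeeze" is the grip in N (left out, the last holds). Time passes only in rows, so rows that repeat a pose let the fingers close. It gives the time, the measured TCP pose, the force, the opening and the grip force at its end, in the units of the state.
- manip.get_state(): the state, without advancing time (a new reading comes with each control period).
- manip.get_image(name): name is "side" or "top"; returns the picture (480x640x3 uint8, red, green, blue); there is no depth.
- manip.camera_params(name): a dict with "fx", "fy", "cx", "cy" (pixels), "R" (3x3) and "t" (3): a world point X has camera coordinates R X + t. Camera axes: x right, y down, z forward; pixel columns grow to the right and rows downward; lengths in m; the calibration is good to about 2 mm. A picture is of the moment at which its call begins. camera_params takes no time and is no camera call.
- manip.sign_off(): hands the job in; it is judged then, once.
The state is a dict: "clock": time; "qpos": joint angles; "qd": joint speeds; "effort": joint torques, N m; "position": TCP position; "ee_rot": TCP orientation; "contact_force": force on the tool from outside, world axes, zero at the start; "moment": the same for the moment, N m; "width": finger opening in m; "gripper_force": force on a finger pad.
Only numpy, scipy, OpenCV 4.12 (cv2) and the standard library are available. Lean on these libraries where they do the work, as an engineer would, in place of code of your own. Each camera call takes 0.05 s, during which the arm holds its last target. There are 200 camera calls.

## Working session

There is one attempt and no reset: what is moved stays moved. The work goes in short steps, Python scripts to look and compute and a tool call to move; the robot and the scene stay as the last step left them, time stands still between calls to the robot, and variables do not carry over. Pictures are saved under pics/ and viewed, at most 10 in all, crops included, and the job is handed in when it is done.

Besides the shell and the picture viewer there is one more tool, called as name(argument=value, ...), one argument or row to a line, values as JSON. move_arm: Moves the arm, as the interface text tells. Scaled input: -1 to 1 covers 80 cm each way for a shift and 120 degrees each way for a turn. Its arguments: {"type":"object","properties":{"deltas":{"type":"array","items":{"type":"array","items":{"type":"array","items":{"type":"number","minimum":-1,"maximum":1}}}},"squeeze":{"type":"number"}},"required":["deltas"]}

```bash
mkdir -p pics; python3 - <<'E'
from rig import manip
import cv2,json
s=manip.get_state();print(s)
for n in("top","side"):
    cv2.imwrite(f"pics/{n}0.png",manip.get_image(n)[:,:,::-1]);print(n,manip.camera_params(n))
E
```

```text
{'clock': 0.0, 'qpos': array([-1.33498255e+00,  2.76651750e-01,  1.50611800e+00, -9.79772067e-06,
        1.36067965e+00, -1.20953671e-01]), 'qd': array([ 0.00035702,  0.00117723,  0.00040438, -0.00030397, -0.00165527,
        0.00107254]), 'effort': array([ 4.16894036e-04, -4.16768003e+01, -2.45803463e+01, -2.06740051e-04,
        1.11413226e-02,  3.91983022e-06]), 'position': array([ 0.20071747, -0.5383025 ,  0.23841335]), 'ee_rot': array([-9.26570056e-04,  9.84131163e-01,  1.77440109e-01, -5.80696226e-05]), 'contact_force': array([-0.25087884,  0.00069231, -0.19515088]), 'moment': array([ 0.02123517,  0.06183597, -0.04889207]), 'gripper_force': 0.0, 'width': 0.08538276119757744}
top {'fx': 601.1865072244965, 'fy': 601.1865072244965, 'cx': 313.95108235668346, 'cy': 229.40066728350513, 'R': array([[ 2.61683960e-01, -9.65153597e-01, -1.98805202e-04],
       [-9.14330424e-01, -2.47838204e-01, -3.20275040e-01],
       [ 3.09065335e-01,  8.39926145e-02, -9.47324580e-01]]), 't': array([-0.30553849,  0.5494883 ,  1.56422976])}
side {'fx': 477.0053813266491, 'fy': 477.0053813266491, 'cx': 317.2026188195782, 'cy': 230.83595964629797, 'R': array([[ 0.98478954, -0.1732134 , -0.01366312],
       [-0.10566129, -0.53458831, -0.83848139],
       [ 0.13793207,  0.82717136, -0.54475892]]), 't': array([-0.65881726,  0.03504354,  1.19211313])}
```

View pics/top0.png

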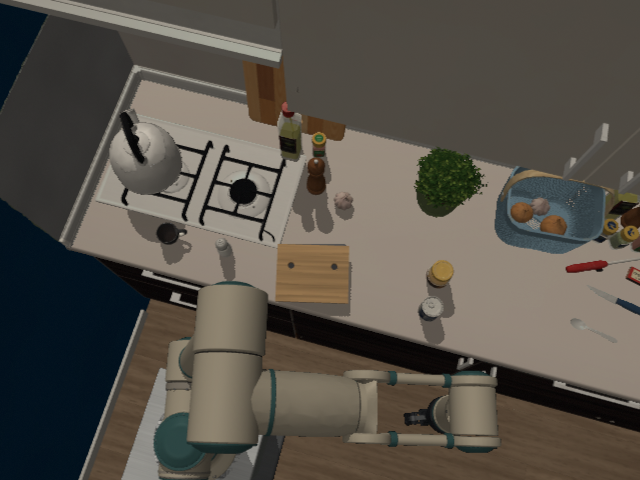

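View pics/side0.png

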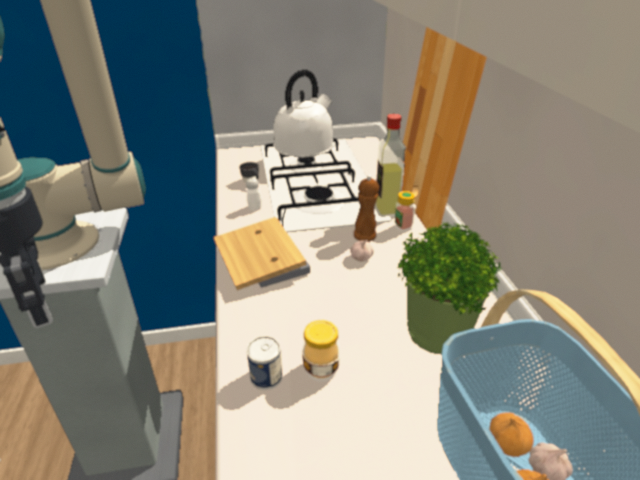

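The top view has the board at about (277..349, 245..303) with holes near (291,265) and (334,267). The side view shows it at (215..308, 222..283) with a grey strip of the stand near (290,272). I'll zoom in on both.

```bash
python3 - <<'E'
import cv2,numpy as np
a=cv2.imread("pics/top0.png")[230:315,260:365];b=cv2.imread("pics/side0.png")[210:295,205:320]
a=cv2.resize(a,None,fx=7,fy=7,interpolation=cv2.INTER_CUBIC);b=cv2.resize(b,None,fx=6.9,fy=6.9,interpolation=cv2.INTER_CUBIC)
cv2.imwrite("pics/a.png",a);cv2.imwrite("pics/b.png",b)
E
```

```text
(no output)
```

View pics/a.png

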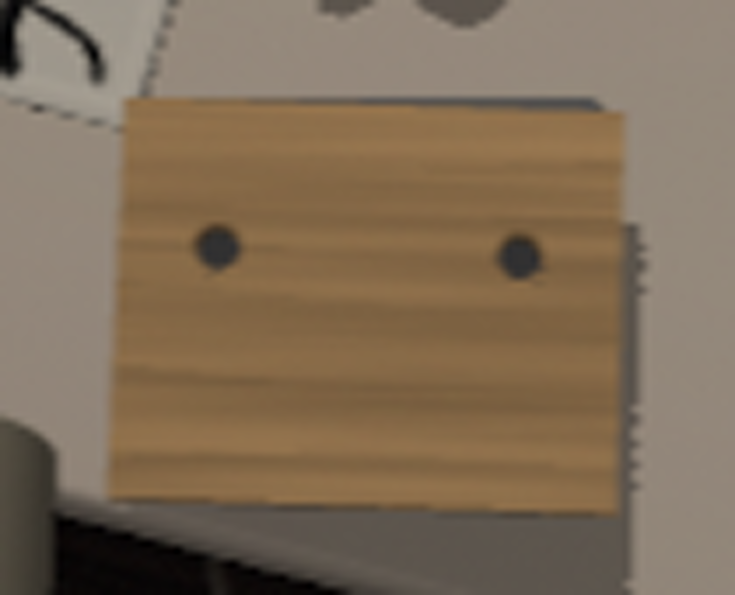

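View pics/b.png

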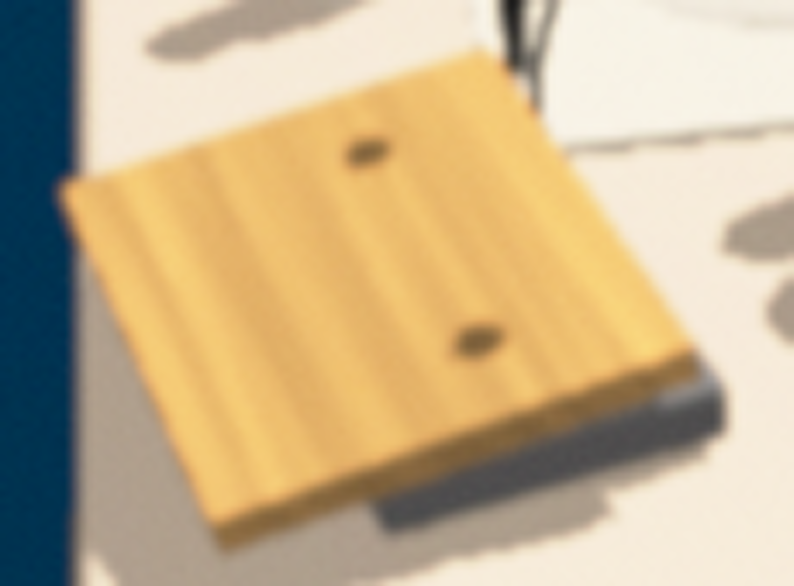

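The crops show the board's four top corners, both holes (top crop (217,247) and (520,257)), a sliver of the stand's far edge (top crop row ~98) and its right face (side crop (385,530)–(725,432)). Next I'll triangulate.

```bash
cat > h.py <<'E'
import numpy as np,cv2
from rig import manip
P={n:manip.camera_params(n) for n in("top","side")}
def ray(n,p):
    c=P[n];d=c['R'].T@[(p[0]-c['cx'])/c['fx'],(p[1]-c['cy'])/c['fy'],1];return -c['R'].T@c['t'],d
def plane(n,p,z):
    o,d=ray(n,p);return o+d*(z-o[2])/d[2]
def tri(p,q):
    (o,d),(a,b)=ray("top",p),ray("side",q)
    s=np.linalg.lstsq(np.c_[d,-b],a-o,rcond=None)[0];x,y=o+d*s[0],a+b*s[1]
    return (x+y)/2,np.linalg.norm(x-y)*1e3
def px(n,X):
    c=P[n];v=c['R']@X+c['t'];return np.array([c['fx']*v[0]/v[2]+c['cx'],c['fy']*v[1]/v[2]+c['cy']])
E
python3 - <<'E'
from h import *
np.set_printoptions(precision=4,suppress=True)
A=lambda x,y:((x+.5)/7-.5+260,(y+.5)/7-.5+230)
B=lambda x,y:((x+.5)/6.9-.5+205,(y+.5)/6.9-.5+210)
T=dict(FL=(125,98),FR=(623,112),NR=(618,514),NL=(108,497),HL=(217,247),HR=(520,257))
S=dict(FL=(482,48),FR=(695,352),NR=(218,525),NL=(62,183),HL=(367,152),HR=(478,341))
X={}
for k in T: X[k],e=tri(A(*T[k]),B(*S[k]));print(k,X[k],round(e,1))
d=lambda a,b:np.linalg.norm(X[a]-X[b])
print("sizes",d('FL','FR'),d('NL','NR'),d('FL','NL'),d('FR','NR'),d('HL','HR'))
v=X['HR']-X['HL'];print("hole yaw",np.degrees(np.arctan2(v[0],-v[1])))
v=X['FR']-X['FL']+X['NR']-X['NL'];print("edge yaw",np.degrees(np.arctan2(v[0],-v[1])))
nr,fr=plane("side",B(385,530),0),plane("side",B(725,432),0)
v=fr-nr;print("stand NRb,FRb",nr,fr,np.linalg.norm(v),"yaw",np.degrees(np.arctan2(v[1],v[0])))
ft=plane("side",B(715,372),.026);print("FR top side",ft)
p,q=plane("top",A(300,98),.026),plane("top",A(590,99.5),.026);v=q-p
print("far edge",p,q,"yaw",np.degrees(np.arctan2(v[0],-v[1])));print(plane("top",A(604,108),.026))
# shadow-free grey mask stand bottom edge in side
im=cv2.imread("pics/side0.png").astype(int)
for u in range(262,312,4): print(u,[tuple(im[r,u]) for r in range(262,292,3)])if u in(270,290,306) else 0
E
```

```text
FL [ 0.5528 -0.0607  0.0544] 4.2
FR [ 0.6004 -0.2537  0.0516] 3.4
NR [ 0.4471 -0.2914  0.0352] 0.6
NL [ 0.4003 -0.0977  0.0389] 1.4
HL [ 0.5062 -0.1121  0.0477] 1.9
HR [ 0.5335 -0.2289  0.0471] 2.3
sizes 0.19879411443879863 0.19932866391933005 0.15766854223906196 0.1587083799202479 0.11997589442542413
hole yaw 13.17671442224922
edge yaw 13.712126376166898
stand NRb,FRb [ 0.4967 -0.2603  0.    ] [ 0.6109 -0.2311  0.    ] 0.1178148454782342 yaw 14.346255826466296
FR top side [ 0.608  -0.2323  0.026 ]
far edge [ 0.5817 -0.1249  0.026 ] [ 0.6119 -0.2387  0.026 ] yaw 14.856103752789803
[ 0.6099 -0.2451  0.026 ]
270 [(np.int64(103), np.int64(175), np.int64(227)), (np.int64(111), np.int64(192), np.int64(238)), (np.int64(110), np.int64(189), np.int64(236)), (np.int64(105), np.int64(179), np.int64(230)), (np.int64(65), np.int64(108), np.int64(139)), (np.int64(63), np.int64(92), np.int64(117)), (np.int64(76), np.int64(77), np.int64(80)), (np.int64(78), np.int64(81), np.int64(82)), (np.int64(135), np.int64(152), np.int64(167)), (np.int64(141), np.int64(159), np.int64(174))]
290 [(np.int64(115),
[... 213 characters left out ...]
(np.int64(81), np.int64(82), np.int64(84)), (np.int64(131), np.int64(147), np.int64(162)), (np.int64(138), np.int64(156), np.int64(172)), (np.int64(173), np.int64(196), np.int64(219)), (np.int64(219), np.int64(236), np.int64(247))]
306 [(np.int64(134), np.int64(152), np.int64(172)), (np.int64(127), np.int64(136), np.int64(146)), (np.int64(88), np.int64(89), np.int64(90)), (np.int64(78), np.int64(77), np.int64(78)), (np.int64(119), np.int64(132), np.int64(145)), (np.int64(193), np.int64(220), np.int64(233)), (np.int64(218), np.int64(236), np.int64(247)), (np.int64(218), np.int64(236), np.int64(247)), (np.int64(218), np.int64(236), np.int64(247)), (np.int64(219), np.int64(237), np.int64(247))]
```

```bash
python3 - <<'E'
import cv2,numpy as np
f=lambda n,r,c:cv2.resize(cv2.imread(f"pics/{n}0.png")[r:r+28,c:c+64],None,fx=12,fy=10.4,interpolation=cv2.INTER_NEAREST)
a,b=f("top",238,292),f("side",258,252)
a=np.clip(a.astype(int)*3//2,0,255).astype(np.uint8)
cv2.imwrite("pics/c.png",np.vstack([a,b]))
t=cv2.imread("pics/top0.png")
for r in(243,244,245,246): print(r,[tuple(int(k) for k in t[r,c]) for c in range(338,352)])
E
```

```text
243 [(119, 132, 143), (119, 133, 143), (119, 132, 143), (119, 132, 143), (120, 133, 143), (119, 132, 143), (119, 133, 143), (122, 135, 146), (123, 136, 147), (123, 137, 148), (122, 136, 148), (123, 136, 148), (123, 136, 148), (123, 136, 148)]
244 [(80, 81, 83), (80, 81, 83), (80, 81, 82), (80, 81, 82), (80, 81, 82), (79, 80, 81), (85, 87, 89), (106, 116, 124), (121, 135, 146), (123, 137, 148), (124, 137, 148), (123, 137, 148), (123, 137, 148), (123, 136, 148)]
245 [(78, 90, 101), (78, 89, 100), (78, 90, 100), (78, 90, 100), (77, 89, 100), (79, 86, 94), (78, 83, 88), (76, 84, 91), (102, 116, 127), (119, 133, 147), (120, 133, 147), (122, 135, 148), (123, 135, 148), (123, 136, 148)]
246 [(74, 110, 141), (74, 110, 140), (74, 110, 140), (74, 109, 139), (74, 109, 139), (73, 109, 140), (73, 109, 139), (73, 109, 140), (73, 108, 139), (73, 108, 138), (79, 111, 139), (108, 126, 145), (123, 135, 148), (123, 136, 148)]
```

View pics/c.png

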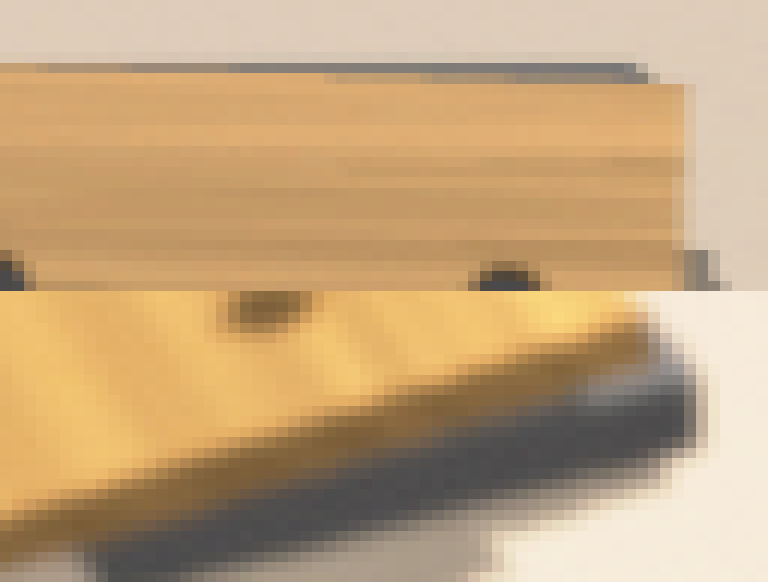

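```bash
python3 - <<'E'
from h import *
np.set_printoptions(precision=4,suppress=True)
A=lambda x,y:((x+.5)/7-.5+260,(y+.5)/7-.5+230)
B=lambda x,y:((x+.5)/6.9-.5+205,(y+.5)/6.9-.5+210)
T=dict(FL=(125,98),FR=(623,112),NR=(618,514),NL=(108,497),HL=(217,247),HR=(520,257))
S=dict(FL=(482,48),FR=(695,352),NR=(218,525),NL=(62,183),HL=(367,152),HR=(478,341))
Z=dict(FL=.052,FR=.052,NR=.0345,NL=.0345,HL=.0455,HR=.0455)
for k in T: print(k,plane("top",A(*T[k]),Z[k]),plane("side",B(*S[k]),Z[k]))
print("stand top corner: top view",plane("top",(345.8,245),.026))
# sub-pixel: side bottom edge by 'grey' saturation threshold between face(80) and shadow(~140)/table
im=cv2.imread("pics/side0.png").astype(float)
pts=[]
for u in range(264,306):
    c=im[:,u,0]; r0=next(r for r in range(295,255,-1) if c[r]<105 and c[r-1]<105)
    pts.append((u,r0+(105-c[r0])/(c[r0+1]-c[r0])))
pts=np.array(pts);k=np.polyfit(pts[:,0],pts[:,1],1);res=pts[:,1]-np.polyval(k,pts[:,0]);print("bottom line",k,res.std(),abs(res).max())
g=lambda u:plane("side",(u,np.polyval(k,u)),0)
print(g(260),g(310),np.degrees(np.arctan2(*(g(310)-g(260))[[1,0]])))
print(px("top",np.r_[g(309.8)[:2],.026]),px("side",np.array([.612,-.2455,0])),px("side",np.array([.612,-.2455,.026])))
E
```

```text
FL [ 0.5557 -0.0601  0.052 ] [ 0.551 -0.058  0.052]
FR [ 0.6021 -0.2536  0.052 ] [ 0.5986 -0.2551  0.052 ]
NR [ 0.4476 -0.2914  0.0345] [ 0.4468 -0.2907  0.0345]
NL [ 0.4019 -0.097   0.0345] [ 0.3991 -0.0912  0.0345]
HL [ 0.5077 -0.1117  0.0455] [ 0.5053 -0.1091  0.0455]
HR [ 0.5351 -0.2287  0.0455] [ 0.5325 -0.2273  0.0455]
stand top corner: top view [ 0.6098 -0.245   0.026 ]
bottom line [ -0.2985 365.0933] 0.09159376517546661 0.26566864769489484
[ 0.4957 -0.2639  0.    ] [ 0.6115 -0.2326  0.    ] 15.115745108220395
[341.7343 243.547 ] [311.1583 275.9923] [310.9175 266.7792]
```

Holes are about 28 mm short of the pins along the stand's x and roughly 10 mm to the left. The stand's yaw is about 15° and the board's about 13.5°. I'll push the near edge with the open hand, using the two fingers as a straight edge.

move_arm(
  deltas=[
    [[0.05, -0.04, 0, 0.045, -1], [0.1, -0.08, 0, 0.045, -1], [0.15, -0.12, 0, 0.045, -1], [0.2, -0.16, 0, 0.045, -1], [0.25, -0.2, 0, 0.045, -1], [0.3, -0.245, 0, 0.045, -1], [0.34, -0.28, 0, 0.045, -1], [0.374, -0.309, 0, 0.045, -1], [0.374, -0.309, 0.06, 0.045, -1], [0.374, -0.309, 0.12, 0.045, -1], [0.374, -0.309, 0.17, 0.045, -1], [0.374, -0.309, 0.17, 0.045, -1]],
  ],
)

```text
clock: 1.3
position: [0.3909, -0.1996, 0.0989]
ee_rot: [-0.004, 0.991, 0.131, -0.005]
contact_force: [-0.3, 0.7, -0.0]
width: 0.0855
gripper_force: 0.0
```

```bash
cat > st.py <<'E'
from h import *
np.set_printoptions(precision=4,suppress=True)
def st():
    s=manip.get_state();w,x,y,z=s['ee_rot'];print(round(s['clock'],2),s['position'],"yaw",np.degrees(np.arctan2(2*(x*y+w*z),1-2*(y*y+z*z))),s['contact_force'],s['width'],s['qpos'])
    return s
E
python3 -c "from st import *;st()"
```

```text
1.3 [ 0.3909 -0.1996  0.0989] yaw 15.073632757127859 [-0.3497  0.73   -0.0259] 0.08546647078969136 [-0.6308  0.213   1.9877 -0.0001  0.9533  0.6771]
```

move_arm(
  deltas=[
    [[0, 0, 0.04, 0, -1], [0, 0, 0.08, 0, -1], [0, 0, 0.108, 0, -1], [0, 0, 0.108, 0, -1]],
  ],
)

```text
clock: 1.7
position: [0.3942, -0.2024, 0.0162]
ee_rot: [-0.001, 0.991, 0.131, -0.001]
contact_force: [-0.0, 0.1, 0.5]
width: 0.0857
gripper_force: 0.0
```

```bash
python3 - <<'E'
from st import *
st()
a=manip.get_image("side")[180:310,195:325,::-1]
b=manip.get_image("top")[235:315,260:370,::-1]
cv2.imwrite("pics/d.png",np.hstack([cv2.resize(a,(400,400),interpolation=2),cv2.resize(b,(400,400),interpolation=2)]))
E
```

```text
1.7 [ 0.3942 -0.2024  0.0162] yaw 15.017677771372597 [-0.0061  0.0587  0.4554] 0.0856753079074286 [-0.6317  0.3386  2.0901 -0.0001  0.7164  0.6771]
```

View pics/d.png

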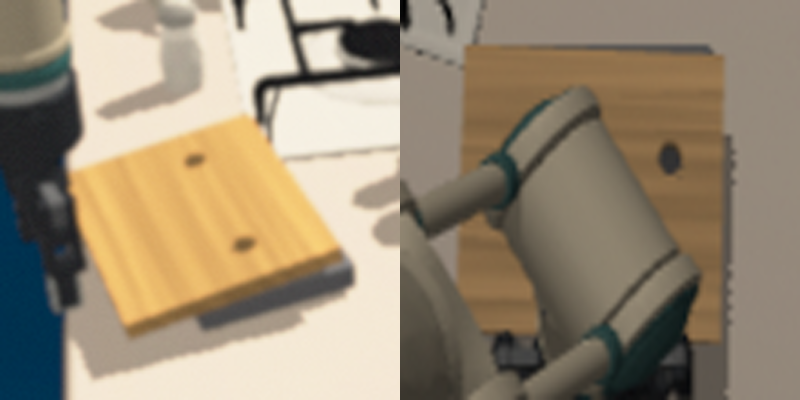

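The fingers are down just in front of the near edge and the board is untouched. I'll push forward gently.

move_arm(
  deltas=[
    [[0.006, 0, 0, 0, -1], [0.012, 0, 0, 0, -1], [0.016, 0, 0, 0, -1], [0.02, 0, 0, 0, -1], [0.024, 0, 0, 0, -1], [0.028, 0, 0, 0, -1], [0.032, 0, 0, 0, -1], [0.036, 0, 0, 0, -1], [0.04, 0, 0, 0, -1], [0.04, 0, 0, 0, -1]],
  ],
)

```text
clock: 2.8
position: [0.4257, -0.194, 0.0168]
ee_rot: [-0.0, 0.991, 0.131, -0.0]
contact_force: [-3.6, -1.2, 2.3]
width: 0.0852
gripper_force: 1.5
```

```bash
cat >> st.py <<'E'
def corners(im,n,roi):
    r0,r1,c0,c1=roi;h=cv2.cvtColor(im[r0:r1,c0:c1],cv2.COLOR_RGB2HSV)
    m=((h[...,0]<26)&(h[...,0]>8)&(h[...,1]>90)).astype(np.uint8)
    k,l,s,_=cv2.connectedComponentsWithStats(m);i=1+s[1:,4].argmax();m=(l==i).astype(np.uint8)
    return m
def holes(n):
    "hole centroids: dark blobs enclosed by the wood"
    im=manip.get_image(n);r=(235,320,262,365) if n=="top" else (205,300,200,325)
    g=cv2.cvtColor(im[r[0]:r[1],r[2]:r[3]],cv2.COLOR_RGB2GRAY)
    m=corners(im,n,r);c,h=cv2.findContours(m,cv2.RETR_CCOMP,cv2.CHAIN_APPROX_NONE);o=[]
    for k,hh in zip(c,h[0]):
        if hh[3]>=0 and cv2.contourArea(k)>6:
            f=np.zeros_like(m);cv2.drawContours(f,[k],-1,1,-1);f=cv2.dilate(f,np.ones((3,3)))
            w=np.clip(np.percentile(g[f>0],90)-g.astype(float),0,None)*f
            y,x=np.indices(w.shape);o.append((r[2]+(w*x).sum()/w.sum(),r[0]+(w*y).sum()/w.sum()))
    return sorted(o),im
E
python3 - <<'E'
from st import *
st()
h,_=holes("side");print("side",h,[plane("side",p,.0465) for p in h])
E
```

```text
2.8 [ 0.4257 -0.194   0.0168] yaw 15.058232024105378 [-3.6111 -1.1875  2.2773] 0.08523219572357912 [-0.5766  0.3638  2.0391  0.0001  0.7396  0.7313]
side [] []
```

```bash
sed -i 's/(h\[...,1\]>90))/(h[...,1]>90)\&(h[...,2]>V[n]))/; s/^def corners/V=dict(top=90,side=165)\ndef corners/' st.py; python3 - <<'E'
from st import *
V0=cv2.imread("pics/side0.png")
for p in((258,232),(274,259)): print(cv2.cvtColor(V0[p[1]-5:p[1]+6,p[0]:p[0]+1],cv2.COLOR_BGR2HSV)[:,0].tolist())
h,_=holes("side");print("side",h,[plane("side",p,.0465) for p in h])
class M: 
    get_image=staticmethod(lambda n:cv2.imread(f"pics/{n}0.png")[:,:,::-1].copy())
import st as S;S.manip=M
for n in("side","top"): h,_=S.holes(n);print("start",n,h,[plane(n,p,.0455) for p in h])
E
```

```text
[[19, 133, 241], [19, 137, 237], [17, 142, 224], [17, 141, 179], [17, 137, 141], [17, 137, 138], [17, 143, 170], [17, 145, 215], [18, 140, 234], [19, 135, 238], [19, 138, 238]]
[[19, 135, 241], [19, 137, 237], [17, 144, 221], [16, 139, 174], [17, 137, 136], [17, 134, 126], [17, 137, 138], [17, 139, 171], [17, 140, 210], [18, 139, 227], [18, 140, 230]]
side [(np.float64(262.03812949640286), np.float64(229.29856115107913)), (np.float64(279.8429537181487), np.float64(255.66302652106083))] [array([ 0.5162, -0.1025,  0.0465]), array([ 0.5468, -0.2188,  0.0465])]
start side [(np.float64(257.8252427184466), np.float64(231.62135922330097)), (np.float64(273.8170478170478), np.float64(259.00467775467774))] [array([ 0.5055, -0.1092,  0.0455]), array([ 0.5324, -0.2273,  0.0455])]
start top [(np.float64(290.604128440367), np.float64(264.6715596330275)), (np.float64(333.81112123974475), np.float64(266.18459434822245))] [array([ 0.5082, -0.1116,  0.0455]), array([ 0.5354, -0.2285,  0.0455])]
```

move_arm(
  deltas=[
    [[-0.04, 0, 0, 0, -1], [-0.04, 0, -0.06, 0, -1], [-0.04, 0, -0.12, -0.07, -1], [0, -0.04, -0.12, -0.14, -1], [0.05, -0.08, -0.12, -0.21, -1], [0.09, -0.12, -0.12, -0.28, -1], [0.103, -0.172, -0.12, -0.35, -1], [0.103, -0.172, -0.12, -0.42, -1], [0.103, -0.172, -0.12, -0.49, -1], [0.103, -0.172, -0.12, -0.56, -1], [0.103, -0.172, -0.12, -0.63, -1], [0.103, -0.172, -0.12, -0.7, -1]],
  ],
)

```text
clock: 4.1
position: [0.4708, -0.0397, 0.113]
ee_rot: [0.001, 0.647, 0.763, 0.001]
contact_force: [-0.2, -0.7, -0.5]
width: 0.0856
gripper_force: 0.0
```

move_arm(
  deltas=[
    [[0, 0, 0, -0.05, -1], [0, 0, 0, -0.05, -1]],
  ],
)

```text
clock: 4.3
position: [0.4706, -0.0398, 0.113]
ee_rot: [0.001, 0.609, 0.793, 0.001]
contact_force: [0.4, -1.1, 0.2]
width: 0.0856
gripper_force: 0.0
```

```bash
python3 - <<'E'
from st import *
st()
for n in("side","top"):
    h,im=holes(n);print(n,h,[plane(n,p,.0465) for p in h]);cv2.imwrite(f"pics/{n}1.png",im[:,:,::-1])
E
```

```text
4.3 [ 0.4706 -0.0398  0.113 ] yaw 105.01762309221205 [ 0.438  -1.1196  0.2264] 0.08561967895225246 [-0.2326  0.2341  1.9123  0.0011  0.9934 -0.4953]
side [(np.float64(262.08559201141225), np.float64(229.27246790299571)), (np.float64(279.96480276961813), np.float64(255.59462861938732))] [array([ 0.5163, -0.1024,  0.0465]), array([ 0.5471, -0.2186,  0.0465])]
top [(np.float64(289.41576576576574), np.float64(260.372972972973)), (np.float64(332.53637160385625), np.float64(260.4706397896582))] [array([ 0.519 , -0.1052,  0.0465]), array([ 0.5501, -0.221 ,  0.0465])]
```

move_arm(
  deltas=[
    [[0, 0, 0.06, 0, -1], [0, 0, 0.11, 0, -1], [0, 0, 0.11, 0, -1], [-0.01, 0, 0.11, 0, -1], [-0.02, 0, 0.11, 0, -1], [-0.026, 0, 0.11, 0, -1], [-0.031, 0, 0.11, 0, -1], [-0.036, 0, 0.11, 0, -1], [-0.041, 0, 0.11, 0, -1], [-0.046, 0, 0.11, 0, -1], [-0.046, 0, 0.11, 0, -1]],
  ],
)

```text
clock: 5.5
position: [0.4792, -0.0762, 0.0249]
ee_rot: [0.0, 0.609, 0.794, -0.0]
contact_force: [-1.4, 0.7, 0.3]
width: 0.0856
gripper_force: 0.3
```

```bash
python3 - <<'E'
from st import *
st()
for n in("side","top"):
    h,im=holes(n);print(n,h,[plane(n,p,.0465) for p in h]);cv2.imwrite(f"pics/{n}2.png",im[:,:,::-1])
E
```

```text
5.5 [ 0.4792 -0.0762  0.0249] yaw 105.02940267108184 [-1.3974  0.7135  0.2999] 0.0855569551438056 [-0.3009  0.3702  1.9939 -0.0008  0.7774 -0.5626]
side [(np.float64(224.60816739790752), np.float64(239.31387107661155)), (np.float64(263.10534469403564), np.float64(232.53989155693262)), (np.float64(281.2993569897595), np.float64(259.57346987377946))] [array([ 0.4264, -0.1289,  0.0465]), array([ 0.5176, -0.1173,  0.0465]), array([ 0.5483, -0.234 ,  0.0465])]
top [(np.float64(294.6439092822072), np.float64(261.2489127893383)), (np.float64(337.86431064572423), np.float64(261.47513089005236))] [array([ 0.5204, -0.1199,  0.0465]), array([ 0.5512, -0.236 ,  0.0465])]
```

```bash
python3 - <<'E'
import cv2,numpy as np
f=lambda n,r,c,h,w:cv2.resize(cv2.imread(f"pics/{n}2.png")[r:r+h,c:c+w],(400,580),interpolation=cv2.INTER_CUBIC)
a,b=f("top",234,310,58,40),f("side",232,265,58,50)
cv2.imwrite("pics/e.png",np.hstack([np.clip(a.astype(int)*3//2,0,255).astype(np.uint8),b]))
E
```

```text
(no output)
```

View pics/e.png

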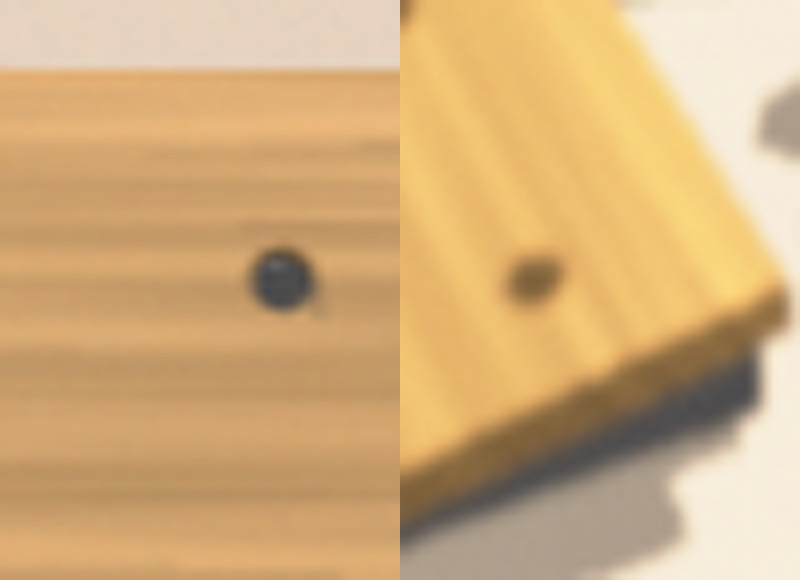

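move_arm(
  deltas=[
    [[0.03, 0, 0, 0, -1], [0.03, 0, -0.06, 0, -1], [0.03, 0, -0.11, 0.07, -1], [0, -0.03, -0.11, 0.14, -1], [-0.05, -0.06, -0.11, 0.21, -1], [-0.1, -0.1, -0.11, 0.28, -1], [-0.139, -0.123, -0.11, 0.35, -1], [-0.139, -0.123, -0.11, 0.42, -1], [-0.139, -0.123, -0.11, 0.49, -1], [-0.139, -0.123, -0.11, 0.56, -1], [-0.139, -0.123, -0.11, 0.63, -1], [-0.139, -0.123, -0.11, 0.7, -1]],
  ],
)

```text
clock: 6.8
position: [0.4132, -0.2091, 0.1128]
ee_rot: [0.001, 0.984, 0.18, 0.0]
contact_force: [0.4, -0.4, -0.6]
width: 0.0854
gripper_force: 0.0
```

move_arm(
  deltas=[
    [[0, 0, 0, 0.05, -1], [0, 0, 0.05, 0.05, -1], [0, 0, 0.1, 0.05, -1], [0, 0, 0.12, 0.05, -1], [0, 0, 0.12, 0.05, -1]],
  ],
)

```text
clock: 7.3
position: [0.4114, -0.2077, 0.0147]
ee_rot: [-0.002, 0.991, 0.131, -0.002]
contact_force: [-0.3, 0.4, 0.5]
width: 0.0857
gripper_force: 0.0
```

```bash
python3 - <<'E'
from st import *
st()
for n in("side",):
    h,im=holes(n);print(n,h,[plane(n,p,.0465) for p in h])
E
```

```text
7.3 [ 0.4114 -0.2077  0.0147] yaw 15.06737906012101 [-0.2762  0.415   0.5032] 0.08567031716274248 [-0.6183  0.3613  2.0529 -0.0007  0.7325  0.6901]
side [(np.float64(263.11876184459885), np.float64(232.52305748578647)), (np.float64(281.29753554502366), np.float64(259.56028436018954))] [array([ 0.5176, -0.1172,  0.0465]), array([ 0.5483, -0.2339,  0.0465])]
```

move_arm(
  deltas=[
    [[0.008, 0, 0, 0, -1], [0.016, 0, 0, 0, -1], [0.02, 0, 0, 0, -1], [0.023, 0, 0, 0, -1], [0.026, 0, 0, 0, -1], [0.029, 0, 0, 0, -1], [0.032, 0, 0, 0, -1], [0.032, 0, 0, 0, -1]],
  ],
)

```text
clock: 8.15
position: [0.4369, -0.2018, 0.0175]
ee_rot: [0.0, 0.991, 0.131, -0.001]
contact_force: [-1.4, -0.2, -0.2]
width: 0.0851
gripper_force: 1.0
```

```bash
python3 - <<'E'
from st import *
st()
for n in("side",):
    h,im=holes(n);print(n,h,[plane(n,p,.0465) for p in h])
E
```

```text
8.15 [ 0.4369 -0.2018  0.0175] yaw 15.093654306071336 [-1.3721 -0.1619 -0.2401] 0.08510358099881467 [-0.5766  0.3777  2.0092 -0.0015  0.7558  0.7319]
side [(np.float64(267.02400548696846), np.float64(230.81961591220852)), (np.float64(285.5341605469739), np.float64(257.57680425424155))] [array([ 0.5275, -0.1116,  0.0465]), array([ 0.5584, -0.2284,  0.0465])]
```

move_arm(
  deltas=[
    [[-0.02, 0, 0, 0, -1], [-0.04, 0, -0.05, 0, -1], [-0.04, -0.03, -0.11, -0.07, -1], [0, -0.07, -0.12, -0.14, -1], [0.04, -0.11, -0.12, -0.21, -1], [0.07, -0.15, -0.12, -0.28, -1], [0.09, -0.195, -0.12, -0.35, -1], [0.09, -0.195, -0.12, -0.42, -1], [0.09, -0.195, -0.12, -0.49, -1], [0.09, -0.195, -0.12, -0.56, -1], [0.09, -0.195, -0.12, -0.63, -1], [0.09, -0.195, -0.12, -0.7, -1]],
  ],
)

```text
clock: 9.4
position: [0.4664, -0.0327, 0.1129]
ee_rot: [0.0, 0.647, 0.763, 0.0]
contact_force: [0.5, 0.5, -0.2]
width: 0.0856
gripper_force: 0.0
```

move_arm(
  deltas=[
    [[0, 0, 0, -0.05, -1], [0, 0, 0, -0.05, -1]],
  ],
)

```text
clock: 9.6
position: [0.4664, -0.0328, 0.1129]
ee_rot: [0.0, 0.609, 0.793, 0.0]
contact_force: [-0.3, -0.1, -0.6]
width: 0.0851
gripper_force: 0.0
```

```bash
python3 - <<'E'
from st import *
st()
for n in("side","top"):
    h,im=holes(n);print(n,h,[plane(n,p,.0475) for p in h]);cv2.imwrite(f"pics/{n}3.png",im[:,:,::-1])
    if n=="top": t=im;ht=h
o=[]
for x,y in ht:
    c=t[int(y)-9:int(y)+11,int(x)-9:int(x)+11,::-1];print(c[3:17,3:17,1]);print(x-int(x)+9,y-int(y)+9)
    o.append(cv2.resize(np.clip(c.astype(int)*3//2,0,255).astype(np.uint8),(400,400),interpolation=0))
cv2.imwrite("pics/f.png",np.hstack(o))
E
```

```text
9.6 [ 0.4664 -0.0328  0.1129] yaw 105.0087884050607 [-0.3073 -0.1433 -0.6068] 0.08505577233886115 [-0.2194  0.2283  1.9207  0.0003  0.9919 -0.4815]
side [(np.float64(267.3198867657467), np.float64(230.77494692144373)), (np.float64(285.7495238095238), np.float64(257.5185714285714))] [array([ 0.5281, -0.1131,  0.0475]), array([ 0.5587, -0.2296,  0.0475])]
top [(np.float64(294.0821524663677), np.float64(257.14738415545594)), (np.float64(337.2311878713833), np.float64(257.3532515133004))] [array([ 0.5311, -0.1153,  0.0475]), array([ 0.5619, -0.2314,  0.0475])]
[[104 105 105 106 106 105 106 106 106 106 107 107 107 107]
 [101 101 100 100  99 100 100 101 105 106 105 106 106 106]
 [104 104 104 104 103 102 102 103 104 103 104 103 104 103]
 [108 107 107 106 104  97  92  93 100 106 105 106 106 106]
 [111 112 112 104  77  53  54  57  78 103 111 112 111 112]
 [115 115 115  92  64  73  80  72  68  89 109 114 114 115]
 [105 105 101  80  70  81  83  75  72  82  98 105 105 104]
 [105 105 102  86  73  72  70  67  75  90 101 104 105 104]
 [111 111 111  98  83  81  81  80  79  96 109 110 109 110]
 [110 
[... 488 characters left out ...]
1 101 101 100]
 [104 104 104 104 102  95  90  90  97 104 105 104 104 104]
 [112 111 112 104  81  59  53  54  77 103 112 113 112 112]
 [113 113 113  93  68  77  81  69  62  85 107 113 113 113]
 [109 109 104  86  75  82  80  70  71  77  97 108 108 108]
 [102 102  98  87  77  72  67  67  74  83  94 101 101 101]
 [102 100 100  91  82  78  78  80  73  79  95 100 100  99]
 [103 103 103 102  87  71  70  65  72  92 102 102 102 102]
 [106 106 106 105 104  99  94 102 106 105 105 105 104 104]
 [110 111 110 110 109 110 110 110 110 110 109 108 108 108]
 [113 112 112 112 111 112 111 111 111 111 110 110 109 109]
 [110 109 108 109 109 109 108 108 108 108 108 107 107 106]]
9.231187871383327 9.353251513300393
```

View pics/f.png

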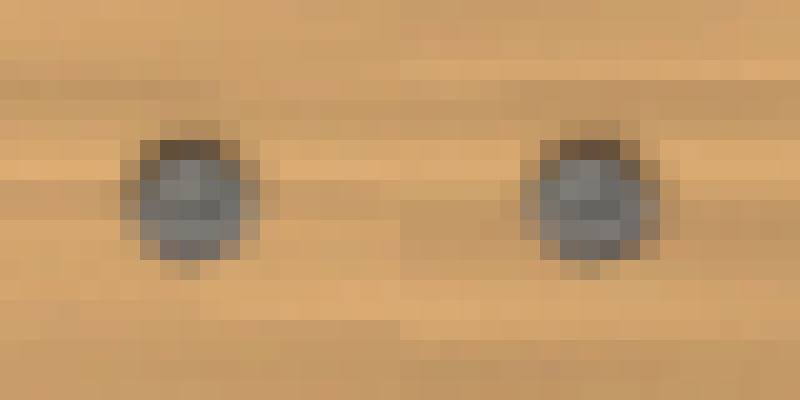

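The pins show as grey discs in both holes, laterally centred to within about 1 mm. The board still needs to go about 3–5 mm forward, so I'll push the near edge again.

move_arm(
  deltas=[
    [[0, -0.02, 0, 0.07, -1], [-0.03, -0.05, 0, 0.14, -1], [-0.08, -0.08, 0, 0.21, -1], [-0.13, -0.11, 0, 0.28, -1], [-0.17, -0.11, 0, 0.35, -1], [-0.194, -0.11, 0, 0.42, -1], [-0.194, -0.11, 0, 0.49, -1], [-0.194, -0.11, 0, 0.56, -1], [-0.194, -0.11, 0, 0.63, -1], [-0.194, -0.11, 0, 0.7, -1], [-0.194, -0.11, 0, 0.75, -1]],
  ],
)

```text
clock: 10.8
position: [0.4219, -0.2054, 0.1129]
ee_rot: [0.0, 0.992, 0.127, 0.0]
contact_force: [-0.0, -0.1, 0.3]
width: 0.0858
gripper_force: 0.0
```

move_arm(
  deltas=[
    [[0, 0, 0.05, 0, -1], [0, 0, 0.1, 0, -1], [0, 0, 0.12, 0, -1], [0, 0, 0.12, 0, -1]],
  ],
)

```text
clock: 11.2
position: [0.4201, -0.2042, 0.0148]
ee_rot: [-0.002, 0.992, 0.13, -0.002]
contact_force: [-0.2, -0.6, -0.1]
width: 0.0857
gripper_force: 0.0
```

```bash
python3 - <<'E'
from st import *
st()
E
```

```text
11.2 [ 0.4201 -0.2042  0.0148] yaw 14.946064398968236 [-0.2307 -0.6079 -0.0598] 0.08565361894321469 [-0.6015  0.3681  2.0391  0.0001  0.7399  0.7084]
```

move_arm(
  deltas=[
    [[0.01, 0, 0, 0, -1], [0.018, 0, 0, 0, -1], [0.02, 0, 0, 0, -1], [0.0215, 0, 0, 0, -1], [0.023, 0, 0, 0, -1], [0.0245, 0, 0, 0, -1], [0.0245, 0, 0, 0, -1]],
  ],
)

```text
clock: 11.9
position: [0.4413, -0.2002, 0.017]
ee_rot: [0.0, 0.991, 0.131, 0.0]
contact_force: [-0.3, -0.3, -0.4]
width: 0.0854
gripper_force: 0.0
```

```bash
python3 - <<'E'
from st import *
st()
for n in("side",):
    h,im=holes(n);print(n,h,[plane(n,p,.0475) for p in h])
E
```

```text
11.9 [ 0.4413 -0.2002  0.017 ] yaw 15.029236803875309 [-0.2707 -0.3235 -0.4115] 0.08536451285741754 [-0.5698  0.3812  2.004   0.0004  0.7556  0.7384]
side [(np.float64(269.47703906785466), np.float64(232.59081562714186)), (np.float64(288.19066105898844), np.float64(259.2446888816996))] [array([ 0.5325, -0.122 ,  0.0475]), array([ 0.5632, -0.237 ,  0.0475])]
```

The holes dropped about 2 px in the side view and the push force vanished, so the board has probably seated. I'll withdraw and check.

move_arm(
  deltas=[
    [[-0.02, 0, 0, 0, -1], [-0.05, 0, 0, 0, -1], [-0.05, 0, -0.06, 0, -1], [-0.05, 0, -0.12, 0, -1], [-0.05, 0, -0.18, 0, -1], [-0.05, 0.05, -0.22, 0, -1], [-0.05, 0.1, -0.22, 0, -1], [-0.05, 0.15, -0.22, 0, -1], [-0.05, 0.2, -0.22, 0, -1], [-0.05, 0.25, -0.22, 0, -1], [-0.05, 0.3, -0.22, 0, -1], [-0.05, 0.3, -0.22, 0, -1]],
  ],
)

```text
clock: 13.15
position: [0.4642, -0.4476, 0.1915]
ee_rot: [0.001, 0.992, 0.129, -0.0]
contact_force: [-0.3, 1.2, -0.3]
width: 0.0852
gripper_force: 0.0
```

```bash
python3 - <<'E'
from st import *
st()
H={}
for n in("top","side"):
    h,im=holes(n);H[n]=h;print(n,h,[plane(n,p,.040) for p in h]);cv2.imwrite(f"pics/{n}4.png",im[:,:,::-1])
for p,q in zip(H["top"],H["side"]): print(tri(p,q))
f=lambda n,r,c,h,w:cv2.resize(cv2.imread(f"pics/{n}4.png")[r:r+h,c:c+w],(400,400),interpolation=cv2.INTER_CUBIC)
cv2.imwrite("pics/g.png",np.hstack([f("top",230,265,90,90),f("side",205,215,95,110)]))
E
```

```text
13.15 [ 0.4642 -0.4476  0.1915] yaw 14.856523343075674 [-0.3122  1.1999 -0.34  ] 0.0852030665132987 [-0.8742  0.4069  1.4251 -0.0017  1.3076  0.4378]
top [(np.float64(294.1445285615967), np.float64(255.8093599449415)), (np.float64(337.07614280947615), np.float64(256.03697030363696))] [array([ 0.5369, -0.1136,  0.04  ]), array([ 0.5677, -0.2297,  0.04  ])]
side [(np.float64(269.484869809993), np.float64(232.59113300492612)), (np.float64(288.18006607929516), np.float64(259.23348017621146))] [array([ 0.533 , -0.1105,  0.04  ]), array([ 0.5641, -0.2268,  0.04  ])]
(array([ 0.5344, -0.1142,  0.043 ]), np.float64(3.262135657651531))
(array([ 0.5653, -0.23  ,  0.0429]), np.float64(3.0366596971770927))
```

View pics/g.png

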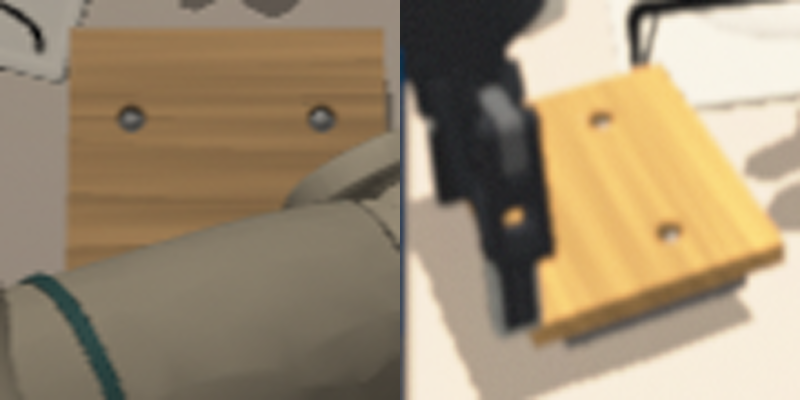

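move_arm(
  deltas=[
    [[-0.05, 0.05, -0.05, 0, -1], [-0.1, 0.1, -0.05, 0, -1], [-0.15, 0.12, -0.05, 0, -1], [-0.2, 0.14, -0.05, 0, -1], [-0.22, 0.14, -0.05, 0, -1], [-0.22, 0.14, -0.05, 0, -1], [-0.22, 0.14, -0.05, 0, -1]],
  ],
)

```text
clock: 13.95
position: [0.3234, -0.5947, 0.233]
ee_rot: [-0.001, 0.991, 0.131, 0.0]
contact_force: [0.4, 1.3, -0.8]
width: 0.0856
gripper_force: 0.0
```

```bash
python3 - <<'E'
from st import *
import st as S
st()
for i,(p,q) in enumerate(zip([(294.08,257.147),(337.23,257.353)],[(267.32,230.775),(285.75,257.52)])): print("before drop",tri(p,q))
R={}
for n in("top","side"):
    h,im=holes(n);cv2.imwrite(f"pics/{n}5.png",im[:,:,::-1])
    r=(235,320,262,365) if n=="top" else (205,300,200,325)
    m=S.corners(im,n,r);m=cv2.morphologyEx(m,3,np.ones((5,5)))
    c=max(cv2.findContours(m,0,1)[0],key=cv2.contourArea)
    R[n]=(cv2.approxPolyDP(c,4,True)[:,0]+[r[2],r[0]]).tolist();print(n,R[n],h)
    for p in R[n]: print(p,plane(n,p,.04))
E
```

```text
13.95 [ 0.3234 -0.5947  0.233 ] yaw 15.007065598171625 [ 0.3646  1.2803 -0.8098] 0.0855500106523535 [-1.176   0.4346  1.2759  0.0011  1.4324  0.1327]
before drop (array([ 0.5292, -0.1157,  0.0497]), np.float64(2.540949760980379))
before drop (array([ 0.5599, -0.2316,  0.0495]), np.float64(2.841464987497457))
top [[281, 235], [281, 262], [304, 271], [306, 291], [352, 290], [350, 235]] [(np.float64(294.1515804597701), np.float64(255.80316091954023)), (np.float64(337.0180766449747), np.float64(255.97758496023138))]
[281, 235] [ 0.5861 -0.061   0.04  ]
[281, 262] [ 0.51   -0.0831  0.04  ]
[304, 271] [ 0.5019 -0.1519  0.04  ]
[306, 291] [ 0.4487 -0.1723  0.04  ]
[352, 290] [ 0.4845 -0.2935  0.04  ]
[350, 235] [ 0.6373 -0.2496  0.04  ]
side [[319, 261], [283, 220], [226, 235], [250, 282]] [(np.float64(269.4709219858156), np.float64(232.59432624113475)), (np.float64(288.1716770453081), np.float64(259.2498389521151))]
[319, 261] [ 0.6302 -0.2464  0.04  ]
[283, 220] [ 0.5717 -0.0592  0.04  ]
[226, 235] [ 0.4293 -0.1008  0.04  ]
[250, 282] [ 0.476 -0.291  0.04 ]
```

```bash
python3 - <<'E'
import cv2,numpy as np
f=lambda n,r,c,h,w,W:cv2.resize(cv2.imread(f"pics/{n}5.png")[r:r+h,c:c+w],(W,590),interpolation=cv2.INTER_CUBIC)
cv2.imwrite("pics/i.png",np.hstack([f("side",215,222,74,100,797)]))
E
```

```text
(no output)
```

View pics/i.png

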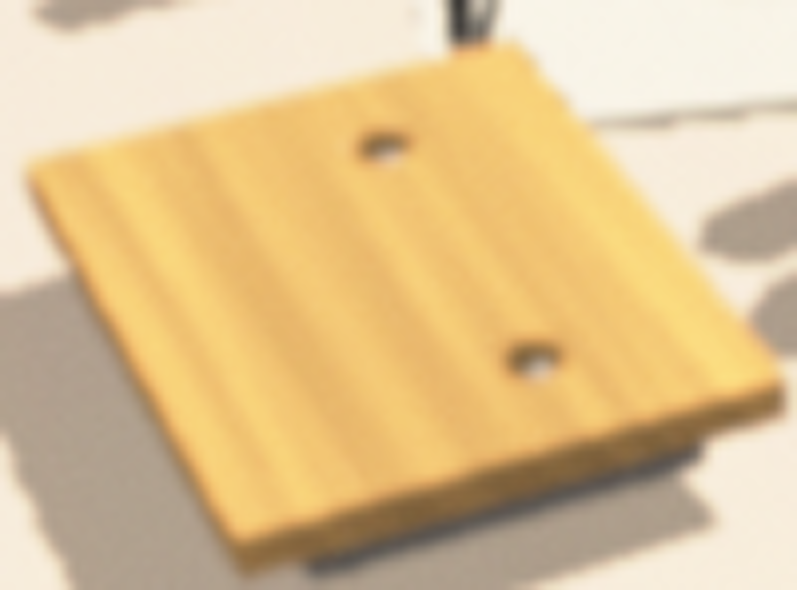

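The board lies flat: its edge (slope 0.306) is parallel to the stand's edge (0.299), against 0.363 when it was tilted. Both pins are lit inside the holes at (385,148) and (533,360), the near and far overhangs are even, and the hand is clear.

```bash
python3 -c "
from rig import manip;print(manip.sign_off())"
```

```text
the job is handed in; nothing more can be done
None
```

I pushed the board along until both holes dropped over the pins; it looked flat on the stand in the last pictures, the hand is clear, no contact with the things around it showed, and the job was handed in after about 14 s (no verdict was returned).

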